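# Clamp a test coupon on the crystal and shut the spectrometer

## Task

Clamp the grey coupon for its scan: wind the black bar knob of the clamp clockwise until you feel the foot bite and the knob stiffen sharply, then give it one eighth of a turn more and let go; no further, or the crystal cracks. Then flip the compartment lid over so that it is fully shut, and leave the coupon where it lies and the other things on the bench undisturbed.

Things in the scene. Friction and masses are not known exactly. Their poses are not given: they have to be found in the camera images.
- instrument: cream bench spectrometer, 300 x 400 mm, 150 mm tall, fixed; origin on the bench under its centre; x from the sloping console (towards the robot) to the rear, y to the closed optics housing, z up. The open sample compartment, 170 x 170 mm, 106 mm deep, spans y -170 to 0, x -85 to 85 mm, with the clamp in its middle (x 0, y -85 mm). The lid stands open at the side of +y.
- clamp_knob: black bar knob of the clamp screw: upright bar 76 mm long, 16 mm thick, 30 mm tall; origin at the bar's centre on the screw's vertical axis; x along the bar, y across it, z up. Its top lies 5 to 8 mm below the compartment's rim, 85 mm from each wall; a 36 mm steel collar lies 9 mm below the bar, an aluminium cross-beam 17 mm below. It sinks 8 mm per clockwise turn (seen from above).
- foot: steel foot of the clamp screw, 18 mm in diameter, under the cross-beam; origin at its underside's centre. The knob turns with under 0.1 N m until the foot bites on the coupon, after 0.7 to 2.0 rad (it varies); then the torque jumps by 0.3 N m and is 0.4 N m an eighth of a turn later. The knob's stem is springy (3 N m per rad: 0.1 rad of give, which springs back); the screw stays as left.
- coupon: grey coated metal test coupon, 80 x 30 x 5 mm, lying loose under the foot on the steel crystal plate between low guide rails, its length along the instrument's x axis; origin at the centre of its underside.
- lid (a joint): angle of the compartment lid in rad: 0 fully shut, 2.0 fully open (25 degrees beyond upright, leaning over the optics housing). The hinge runs along the instrument's x axis. An over-centre spring holds it at either stop; snap point at about 1.38 rad: from below it springs shut by itself in 1 to 3 s, from above it springs open. About 2 N at the free edge moves it.
- lid_edge (a point): middle of the lid's free edge (end of the 70 mm wide finger tab, mid-thickness), 199 mm from the hinge axis. The lid is a flat cream panel, 184 mm wide along the hinge, 10 mm thick, 0.32 kg; the tab is 6 mm thick, 15 mm long. Open, this point stands about 190 mm above the instrument's top and 83 mm beyond the hinge, over the optics housing.
- lid_hinge (a point): middle of the lid's hinge axis, at instrument y = 10 mm, 7 mm above the instrument's top.
- reagent_bottle: amber bottle with white cap, 68 mm in diameter, 150 mm tall; a bystander, origin at the centre of its underside
- sample_jar: squat white jar with grey lid, 64 mm in diameter, 75 mm tall; a bystander, origin at the centre of its underside
- beaker: clear glass beaker, 72 mm in diameter, 95 mm tall; a bystander, origin at the centre of its underside
- wipe_tray: open grey tray, 160 x 100 mm, 45 mm tall; a bystander, origin at the centre of its underside
Mind the look-alikes: they are no part of the job. What is meant by the coupon is not brown, turquoise or yellow, and is the larger of those in its own colour.

How it is judged:
On the way, in this order (a step that is already met when the one before it is completed fails the run):
1. the coupon is clamped with about an eighth of a turn beyond the bite, and the knob is let go (contact force between foot and coupon between 12 and 48 N and contact force between the fingers and clamp_knob below 0.2 N), for 0.3 s.
2. the lid is fully shut (value of joint lid below 0.05 rad), for 0.2 s.
At the end, for the whole second after the job is handed in: The foot presses on the coupon with 12 to 48 N (about an eighth of a turn beyond the bite, from a sixteenth to three sixteenths), the lid is fully shut (within 0.05 rad), the coupon has moved less than 8 mm and every other thing on the bench less than 30 mm (contact force between foot and coupon between 12 and 48 N and value of joint lid below 0.05 rad and distance of coupon from where it was at the start of the episode below 0.008 m and distance of each of reagent_bottle, sample_jar, beaker, wipe_tray from where it was at the start of the episode below 0.03 m); the robot touches nothing.
It fails at once if overtightened: the foot presses on the coupon with more than 70 N and the crystal cracks (contact force between foot and coupon above 70 N).
It fails at once if reagent_bottle knocked over (angle between reagent_bottle's own z axis and vertical above 0.5 rad).
It fails at once if sample_jar knocked over (angle between sample_jar's own z axis and vertical above 0.5 rad).
It fails at once if beaker knocked over (angle between beaker's own z axis and vertical above 0.5 rad).
It fails at once if wipe_tray knocked over (angle between wipe_tray's own z axis and vertical above 0.5 rad).
It also fails if it takes over 70 s, if anything falls off the work surface, if the arm or the gripper's body presses on something with over 40 N, if the wrist force passes 120 N, or if a joint passes its speed limit or range.

## Robot

A 6-joint arm with a two-finger parallel gripper is mounted at the origin on the work surface. World frame = base frame: x ahead of the robot, y to its left, z up, the work surface at z = 0. Lengths are in m, angles in rad, forces in N, time in s.
With the tool pointing down it reaches from about 0.35 to 0.975 m from the base axis. Payload 4.9 kg.
Tool frame: the origin (TCP) lies at the centre of the arm's flange, where the gripper is bolted on; the fingertips stand 173 mm ahead of it and the grasp point (between the pads) lies 155 mm ahead of it (ctrl.finger_overhang is the distance from the TCP to the fingertips, in m); z points along the fingers, y is the direction in which the jaws open and shut (so a half turn about z gives the same grasp; the last joint's range is limited). The gripper opens to 85 mm and grips with 20 to 120 N. Pads are 22 mm wide; open, the fingers measure 114 mm over their backs; the gripper's body (76 mm by 85 mm) begins 54 mm behind the grasp point. The pads swing forward as they close: fully open they stand 13 mm farther back than shut.
Start: joints at [1.107, 0.053, 1.613, -0, 1.476, -0.119], TCP at [0.211, 0.588, 0.405] pointing down, gripper open.
Joint ranges: [-3.01, 3.01], [-1.01, 2.22], [0.06, 2.58], [-1.02, 4.17], [0.09, 2.62], [-3.14, 3.14]. Speed limits (rad/s): [2.57, 2.57, 3.14, 3.14, 3.14, 3.14].

## Interface

Orientations are given as a rotation vector (axis times angle).
In Python, from station import ctrl, eyes, spotter gives the robot as it stands.
- The arm moves only by the shell command python3 -m crank 'ROWS' [FORCE]. ROWS is JSON, a list of rows, each a list of 7 numbers: the turn, a rotation vector about the tool's x, y, z in rad, then the shift along the tool's x, y, z in mm, then the closure, from -1 (fully open) to 1 (shut). A call has 1 to 8 rows; each row shifts and turns the pose as measured when the row begins, along the tool's axes as they then stand; what a row does not reach is not made up. A row lasts 1/12 s, in which the tool goes at most 41.7 mm and 7.16 degrees, less where a joint would pass 70% of its speed; a pose out of reach is approached as far as the arm can. A call is refused whole if a number of a shift passes 41.7 or a number of a turn 0.125, either way. A call with a gripper value outside its range is refused whole. The fingers move at their own pace and stop on an object; FORCE is the grip in N (left out, the last holds). Time passes only in rows, so rows that do not move let the fingers close. It gives the time, the measured TCP pose, the force and the opening at its end, in the units of the state.
- ctrl.get_obs(): the state, without advancing time (a new reading comes with each control period).
- eyes.get_image(name): name is "scene" or "top" or "wrist"; returns a dict with "image" (480x640x3 uint8, red, green, blue), "vertical_fov" (degrees; the focal length in pixels is half the picture's height over the tangent of half this angle, whatever the lens; pixels are square), "cx", "cy" (the principal point, pixels), "rvec" (rotation vector, rad) and "tvec" (3), from world to camera coordinates, as OpenCV has them; the wrist camera has in their place "mount" (4x4, takes a point from camera to tool coordinates, whose origin is the TCP and whose axes are the flange's). Camera axes: x right, y down, z forward; pixel columns grow to the right and rows downward; lengths in m; the calibration is good to about 2 mm. The wrist camera is an equidistant fisheye: a pixel r from the principal point sees the ray r / f radians off the axis. A picture is of the moment at which its call begins: read the wrist's pose just before it. There is no depth.
- ctrl.finish_job(): hands the job in, once; it reports no verdict.
Trained networks look in a picture, given as the dict that the camera call returned (one of the last four; its "shot" number tells which), for a name from the list of things; names that differ only in an ending like _2 or _b are one class to them, and where a whole thing is asked for, a point or a joint stands for the part that bears it (a point fixed in the world has none). Each returns a list of dicts, best first, with "confidence" (0 to 1); they miss things now and then, are a little off and sometimes report something else, mostly with a low value. They report only what shows in the picture. A call takes as long as a camera call. They do not tell look-alikes from the thing itself.
- spotter.look_for(query, picture): "centre" ([x, y, z] in m, in world coordinates, good to about 4 mm: the middle of the surface that is visible of it).
- spotter.outline_of(query, picture): "region" (480x640 bool, what is visible of it).
- spotter.mark_of(query, picture): "centre" ([x, y, z] in m, in world coordinates, good to about 4 mm: a listed point, or the origin of a listed thing).
The state is a dict: "t": time; "q": joint angles; "dq": joint speeds; "effort": joint torques, N m; "tool_pos": TCP position; "tool_rot": TCP orientation; "contact_force": force on the tool from outside, world axes, zero at the start; "wrist_torque": the same for the moment, N m; "opening": finger opening in m.
Only numpy, scipy, OpenCV 4.12 (cv2) and the standard library are available. Lean on these libraries where they do the work, as an engineer would, in place of code of your own. Each camera call takes 0.05 s, during which the arm holds its last target.

## Working session

There is one attempt and no reset: what is moved stays moved. The work goes in short steps, Python scripts to look and compute and a shell command to move; the robot and the scene stay as the last step left them, time stands still between calls to the robot, and variables do not carry over. Pictures are saved under pics/ and viewed, and the job is handed in when it is done.

```bash
ls; mkdir -p pics; python3 - <<'E'
from station import ctrl, eyes, spotter
import cv2,numpy as np
o=ctrl.get_obs(); print({k:np.round(v,3) for k,v in o.items()}, ctrl.finger_overhang)
for n in ["scene","top","wrist"]:
    p=eyes.get_image(n); cv2.imwrite(f"pics/{n}0.png",p["image"][:,:,::-1])
    print(n,{k:v for k,v in p.items() if k!="image"})
    for q in ["clamp_knob","lid_edge","lid_hinge","instrument"]:
        try: print(q,[(np.round(d["centre"],3),round(d["confidence"],2)) for d in spotter.mark_of(q,p)][:3])
        except Exception as e: print(q,e)
E
```

```text
pics
{'t': np.float64(0.0), 'q': array([ 1.107,  0.053,  1.614,  0.   ,  1.476, -0.119]), 'dq': array([ 0.   , -0.   , -0.   , -0.   , -0.001, -0.001]), 'effort': array([-1.0000e-03, -3.9366e+01, -3.7019e+01, -0.0000e+00,  7.0000e-03,
       -0.0000e+00]), 'tool_pos': array([0.211, 0.588, 0.403]), 'tool_rot': array([-5.390e-01, -3.094e+00,  3.000e-03]), 'contact_force': array([-0.954, -0.116, -0.064]), 'wrist_torque': array([ 0.013, -0.021,  0.016]), 'opening': np.float64(0.086)} 0.1734
scene {'vertical_fov': 46.4603202358704, 'cx': 313.02874612871193, 'cy': 234.4902600305738, 'rvec': array([ 2.2108848 ,  0.96865811, -0.37891648]), 'tvec': array([-0.40598729, -0.20689587,  1.86299128]), 'shot': 1}
clamp_knob [(array([ 0.549, -0.053,  0.135]), 0.5), (array([0.611, 0.482, 0.004]), 0.33)]
lid_edge [(array([0.562, 0.13 , 0.332]), 0.96)]
lid_hinge [(array([0.554, 0.045, 0.152]), 0.91)]
instrument [(array([ 0.552,  0.03 , -0.001]), 0.66), (array([ 0.55 , -0.053,  0.064]), 0.23)]
top {'vertical_fov': 42.20467182370869, 'cx': 323.8259693948157, 'cy': 238.72570153923272, 'rvec': array([ 2.167
[... 222 characters left out ...]
0.33 ]), 0.57)]
lid_hinge [(array([0.56 , 0.044, 0.149]), 0.92)]
instrument [(array([0.558, 0.028, 0.002]), 0.67), (array([ 0.55 , -0.054,  0.127]), 0.33)]
wrist {'vertical_fov': 65.70646984690485, 'cx': 312.85120147112974, 'cy': 230.44024272294558, 'mount': array([[-1.64691354e-04, -9.65142288e-01, -2.61725690e-01,
         6.70539132e-02],
       [ 9.99999941e-01, -8.04823786e-05, -3.32464104e-04,
         4.47974774e-04],
       [ 2.99810860e-04, -2.61725730e-01,  9.65142245e-01,
         3.05342889e-02],
       [ 0.00000000e+00,  0.00000000e+00,  0.00000000e+00,
         1.00000000e+00]]), 'shot': 3}
clamp_knob []
lid_edge []
lid_hinge []
instrument [(array([0.555, 0.03 , 0.004]), 0.84)]
```

View pics/scene0.png

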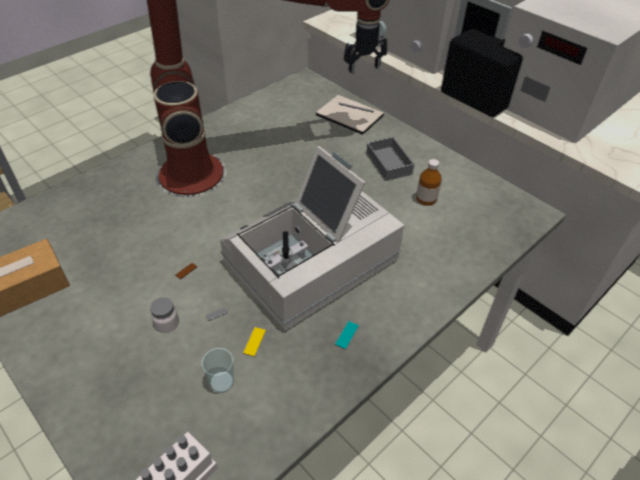

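View pics/top0.png

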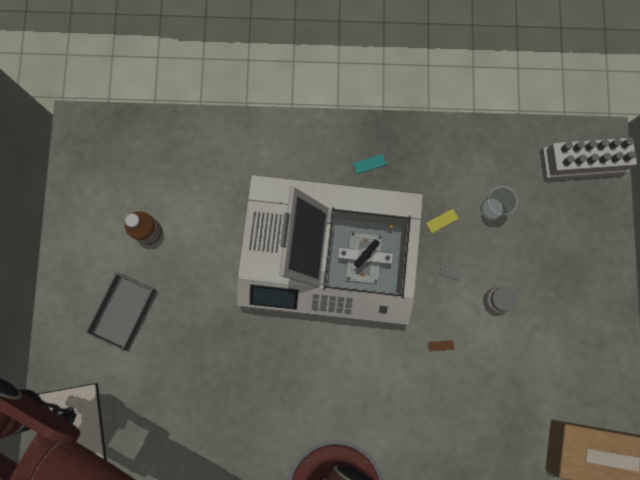

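The instrument's compartment with the knob bar sits at about (367,253) in the top view, and the lid stands open at about (307,240). Next I'll measure the bar's angle and plan the move.

```bash
cat > h.py <<'E'
from station import ctrl, eyes, spotter
import cv2,numpy as np
from scipy.spatial.transform import Rotation as R
def cam(p):
    f=240/np.tan(np.radians(p["vertical_fov"])/2); return f,p["cx"],p["cy"]
def pose(o=None):
    o=o or ctrl.get_obs(); T=np.eye(4); T[:3,:3]=R.from_rotvec(o["tool_rot"]).as_matrix(); T[:3,3]=o["tool_pos"]; return T
def ray(p,uv,T=None):
    f,cx,cy=cam(p); d=np.array([uv[0]-cx,uv[1]-cy],float)
    if "mount" in p:
        r=np.hypot(*d); th=r/f
        v=np.array([*(np.sin(th)*d/max(r,1e-9)),np.cos(th)]); M=T@p["mount"]
        return M[:3,3],M[:3,:3]@v
    Rm=R.from_rotvec(p["rvec"]).as_matrix(); return -Rm.T@p["tvec"],Rm.T@np.array([d[0]/f,d[1]/f,1])
def onz(p,uv,z,T=None):
    o,d=ray(p,uv,T); return o+d*(z-o[2])/d[2]
def bar(p,T=None,z=.143):
    for m in spotter.outline_of("clamp_knob",p)[:1]:
        g=m["region"].astype(np.uint8); ys,xs=np.nonzero(g)
        P=np.array([onz(p,(x,y),z,T)[:2] for x,y in zip(xs,ys)])
        c=P.mean(0); w,v=np.linalg.eigh(np.cov((P-c).T)); a=v[:,1]
        rect=cv2.minAreaRect((P*1000).astype(np.float32))
        print("bar conf",round(m["confidence"],2),"n",len(xs),"centre",c.round(4),"yaw",round(float(np.arctan2(a[1],a[0])%np.pi),3),"rect",rect)
E
python3 - <<'E'
from h import *
p=eyes.get_image("top"); bar(p)
for q in ["clamp_knob","coupon","reagent_bottle","beaker"]:
    print(q,[(np.round(d["centre"],3),round(d["confidence"],2)) for d in spotter.mark_of(q,p)][:6])
im=p["image"][160:340,220:440]; cv2.imwrite("pics/topc.png",cv2.resize(im,None,fx=3.3,fy=3.3,interpolation=cv2.INTER_CUBIC)[:,:,::-1])
for uv in [(250,178),(422,193),(410,324),(238,307)]: print(uv,onz(p,uv,.15))
E
```

```text
bar conf 0.79 n 241 centre [ 0.5491 -0.0517] yaw 2.45 rect ((549.2291259765625, -51.969879150390625), (16.47197723388672, 77.33427429199219), 50.11857223510742)
clamp_knob [(array([ 0.548, -0.053,  0.13 ]), 0.52)]
coupon [(array([ 0.655, -0.26 ,  0.001]), 0.78), (array([ 0.794, -0.072, -0.004]), 0.77), (array([ 0.524, -0.277, -0.001]), 0.5), (array([ 0.348, -0.251,  0.001]), 0.48), (array([ 0.55 , -0.056,  0.059]), 0.45)]
reagent_bottle [(array([ 0.61 ,  0.48 , -0.003]), 0.71)]
beaker [(array([ 0.689, -0.387,  0.004]), 0.62)]
(250, 178) [0.71516816 0.2189113  0.15      ]
(422, 193) [ 0.69042792 -0.17847533  0.15      ]
(410, 324) [ 0.39017757 -0.15078464  0.15      ]
(238, 307) [0.41868363 0.23299244 0.15      ]
```

View pics/topc.png

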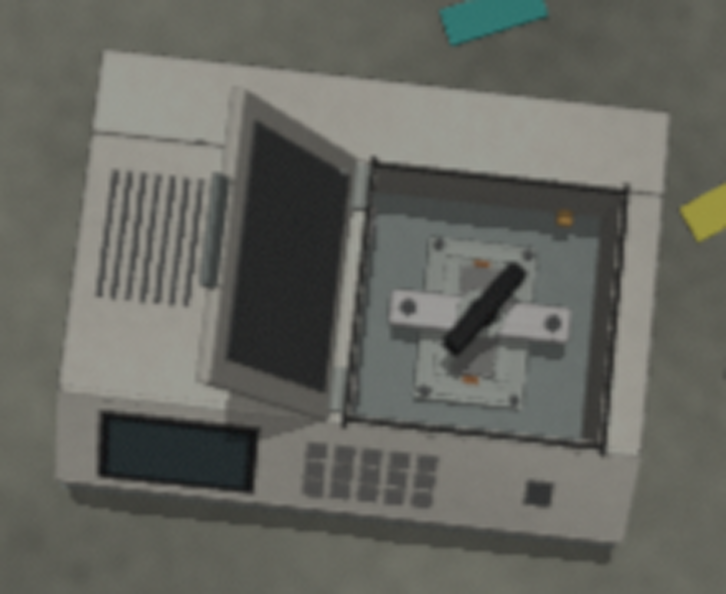

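```bash
python3 -m crank '[[0,0,0,0,0,-41,-1],[0,0,0,0,0,-41,-1],[0,0,0,0,0,-41,-1],[0,0,0,-20,-18,-30,-1],[0,0,0.05,-29,-27,0,-1],[0,0,0.05,-29,-27,0,-1],[0,0,0.05,-29,-27,0,-1],[0,0,0.05,-29,-27,0,-1]]' 40; python3 -m crank '[[0,0,0.05,-29,-27,0,-1],[0,0,0,-29,-27,0,-1],[0,0,0,-29,-27,0,-1],[0,0,0,-29,-27,0,-1],[0,0,0,-29,-27,0,-1],[0,0,0,-29,-27,0,-1]]'
```

```text
t: 1.72
tool_pos: [0.2853, 0.418, 0.562]
tool_rot: [0.84, 3.027, -0.011]
contact_force: [1.1, -0.3, 0.2]
opening: 0.0854
t: 2.22
tool_pos: [0.3398, 0.1762, 0.5649]
tool_rot: [0.915, 2.999, -0.004]
contact_force: [-0.0, -0.8, -0.1]
opening: 0.0853
```

```bash
cat >> h.py <<'E'
def to(x,y,z,yaw=None):
    T=pose(); d=T[:3,:3].T@(np.array([x,y,z])-T[:3,3])*1000
    cur=np.arctan2(T[1,0],T[0,0]); print("shift mm",d.round(1),"yaw",round(cur,3),"tilt",(T[:3,2]).round(4), "turn z", None if yaw is None else round((cur-yaw+np.pi/2)%np.pi-np.pi/2,3))
E
python3 -c "
from h import *
to(.549,-.053,.45,2.45)"
```

```text
shift mm [-300.8  -73.3  116.9] yaw 2.55 tilt [ 0.0047 -0.0043 -1.    ] turn z 0.1
```

```bash
python3 -m crank '[[0,0,0.02,-37,-9,0,-1],[0,0,0.02,-37,-9,0,-1],[0,0,0.02,-37,-9,0,-1],[0,0,0.02,-37,-9,0,-1],[0,0,0.02,-37,-9,0,-1],[0,0,0,-37,-9,15,-1],[0,0,0,-37,-9,25,-1],[0,0,0,-30,-9,25,-1]]'; python3 - <<'E'
from h import *
T=pose(); p=eyes.get_image("wrist"); cv2.imwrite("pics/w1.png",p["image"][:,:,::-1])
bar(p,T); 
for q in ["clamp_knob","lid_hinge","lid_edge","instrument","coupon"]:
    print(q,[(np.round(d["centre"],3),round(d["confidence"],2)) for d in spotter.mark_of(q,p)][:3])
to(.549,-.053,.45,2.45); print(ctrl.get_obs()["q"].round(3))
E
```

```text
t: 2.88
tool_pos: [0.5246, -0.0705, 0.5157]
tool_rot: [1.069, 2.92, 0.008]
contact_force: [0.8, -0.0, 0.1]
opening: 0.085
bar conf 0.74 n 1517 centre [ 0.5463 -0.0545] yaw 2.446 rect ((546.1531372070312, -55.32219314575195), (20.4222412109375, 77.09112548828125), 48.6483154296875)
clamp_knob [(array([ 0.552, -0.052,  0.126]), 0.55)]
lid_hinge [(array([0.56 , 0.046, 0.146]), 0.73)]
lid_edge [(array([0.566, 0.126, 0.331]), 0.75), (array([ 0.463, -0.39 ,  0.001]), 0.28)]
instrument [(array([0.555, 0.027, 0.   ]), 0.72), (array([ 0.689, -0.384,  0.001]), 0.72)]
coupon [(array([ 0.521, -0.278,  0.002]), 0.9), (array([ 0.66 , -0.256,  0.001]), 0.76), (array([ 0.342, -0.254, -0.001]), 0.7)]
shift mm [-8.5 26.5 67.4] yaw 2.442 tilt [ 0.0309 -0.0056 -0.9995] turn z -0.008
[-0.27  -0.231  1.695  0.003  1.646 -1.141]
```

View pics/w1.png

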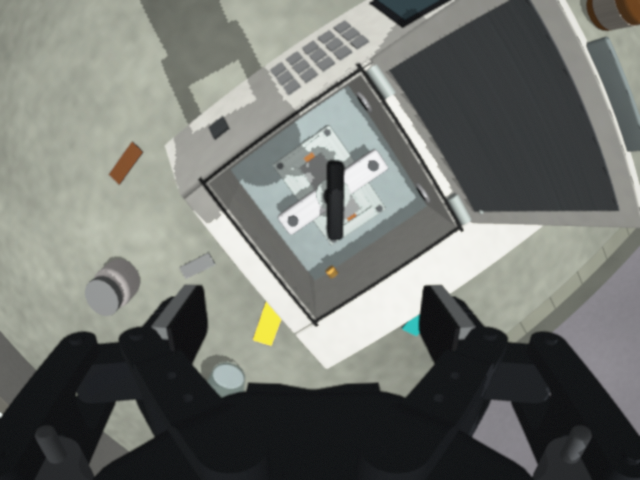

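```bash
python3 -m crank '[[0.0,0.03,0,-8,26,20,-1],[0,0,0,0,0,0,-1]]'; python3 - <<'E'
from h import *
T=pose(); p=eyes.get_image("wrist"); cv2.imwrite("pics/w2.png",p["image"][:,:,::-1])
bar(p,T); 
to(.549,-.053,.45,2.45); print(ctrl.get_obs()["q"].round(3))
cv2.imwrite("pics/w2c.png",cv2.resize(p["image"][40:340,150:550],None,fx=2,fy=2,interpolation=cv2.INTER_CUBIC)[:,:,::-1])
E
```

```text
t: 3.4
tool_pos: [0.5463, -0.0507, 0.501]
tool_rot: [1.071, 2.944, 0.027]
contact_force: [-0.9, 0.4, -1.8]
opening: 0.0855
bar conf 0.96 n 1467 centre [ 0.5466 -0.0534] yaw 2.447 rect ((547.5050048828125, -54.224586486816406), (19.78260612487793, 76.79795837402344), 50.05817794799805)
shift mm [-3.3  0.3 56. ] yaw 2.443 tilt [ 0.0207  0.0091 -0.9997] turn z -0.007
[-0.233 -0.177  1.667  0.014  1.634 -1.105]
```

View pics/w2c.png

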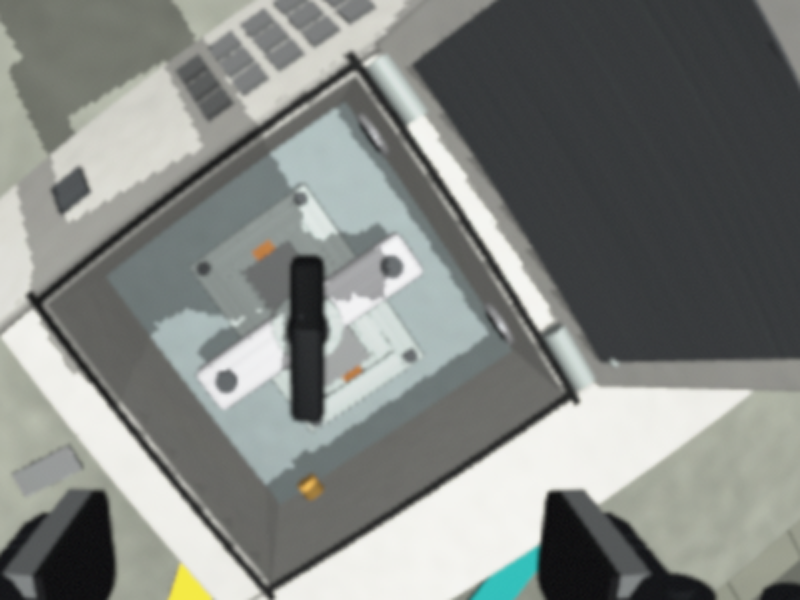

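```bash
python3 -m crank '[[0.02,0.01,-0.005,-3,0,30,-1],[0,0,0,0,0,20,-1],[0,0,0,0,0,0,-1]]'; python3 - <<'E'
from h import *
T=pose(); p=eyes.get_image("wrist"); cv2.imwrite("pics/w3.png",p["image"][:,:,::-1])
bar(p,T); 
to(.549,-.053,.45,2.45); print(ctrl.get_obs()["q"].round(3))
cv2.imwrite("pics/w3c.png",cv2.resize(p["image"][40:340,150:550],None,fx=2,fy=2,interpolation=cv2.INTER_CUBIC)[:,:,::-1])
E
python3 - <<'E'
from h import *
E
```

```text
t: 3.75
tool_pos: [0.5472, -0.0517, 0.4633]
tool_rot: [1.057, 2.943, 0.0]
contact_force: [-0.8, -0.4, 0.2]
opening: 0.0851
bar conf 0.96 n 1889 centre [ 0.547 -0.054] yaw 2.449 rect ((547.808837890625, -54.18138885498047), (19.14006996154785, 76.72369384765625), 50.36903762817383)
shift mm [-1.5 -0.  16.7] yaw 2.452 tilt [ 0.0178 -0.0056 -0.9998] turn z 0.002
[-2.300e-01 -1.610e-01  1.716e+00 -1.000e-03  1.568e+00 -1.111e+00]
```

View pics/w3c.png

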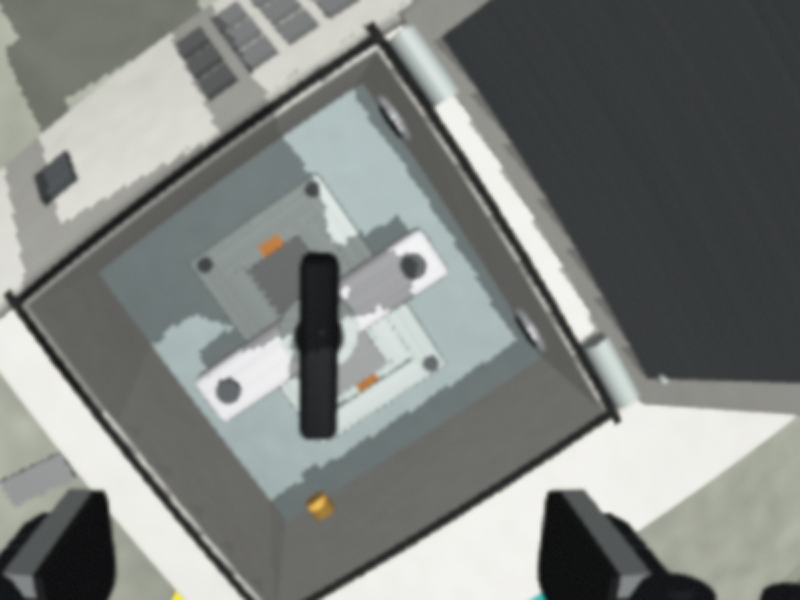

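```bash
python3 -m crank '[[0.007,0.017,0,0,0,15,-1],[0,0,0,0,0,0,-1],[0,0,0,0,0,0,-1]]'; python3 - <<'E'
from h import *
T=pose(); p=eyes.get_image("wrist"); 
bar(p,T); 
m=spotter.outline_of("clamp_knob",p)[0]["region"]; ys,xs=np.nonzero(m); print(xs.min(),xs.max(),ys.min(),ys.max())
# rows widths
for y in range(ys.min(),ys.max()+1,8):
    r=xs[ys==y]; print(y,r.min(),r.max(),onz(p,((r.min()+r.max())/2,y),.143,T).round(4))
to(.548,-.0535,.30,2.45); print(ctrl.get_obs()["q"].round(3))
cv2.imwrite("pics/w4c.png",cv2.resize(p["image"][40:340,150:550],None,fx=2,fy=2,interpolation=cv2.INTER_CUBIC)[:,:,::-1])
E
```

```text
t: 4.1
tool_pos: [0.5476, -0.052, 0.4565]
tool_rot: [1.059, 2.949, 0.001]
contact_force: [-0.0, 0.3, 0.7]
opening: 0.0851
bar conf 0.96 n 2069 centre [ 0.5468 -0.0537] yaw 2.441 rect ((547.6378784179688, -54.02937316894531), (19.53515625, 77.60994720458984), 50.45594787597656)
297 322 168 264
168 306 315 [ 0.5182 -0.0287  0.143 ]
176 299 320 [ 0.5225 -0.0332  0.143 ]
184 299 320 [ 0.5273 -0.0372  0.143 ]
192 299 319 [ 0.5318 -0.0414  0.143 ]
200 299 319 [ 0.5367 -0.0455  0.143 ]
208 297 322 [ 0.5418 -0.0492  0.143 ]
216 298 322 [ 0.547 -0.053  0.143]
224 299 320 [ 0.5517 -0.0574  0.143 ]
232 299 319 [ 0.5565 -0.0619  0.143 ]
240 299 319 [ 0.5616 -0.0661  0.143 ]
248 299 319 [ 0.5667 -0.0704  0.143 ]
256 299 318 [ 0.5717 -0.075   0.143 ]
264 303 315 [ 0.5772 -0.0791  0.143 ]
shift mm [ -0.4  -1.3 155.8] yaw 2.452 tilt [ 0.0063 -0.0016 -1.    ] turn z 0.002
[-0.23  -0.154  1.727 -0.     1.561 -1.111]
```

View pics/w4c.png

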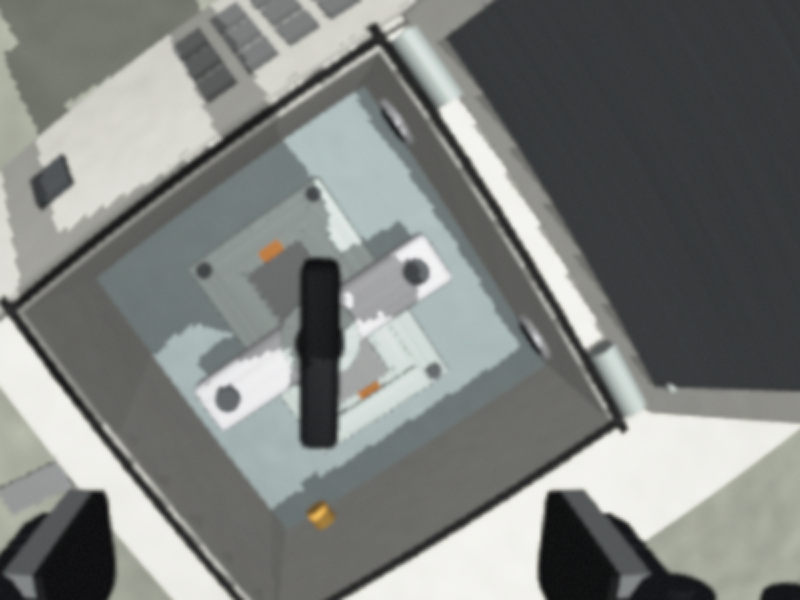

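```bash
python3 -m crank '[[0.002,0.006,0.01,-0.5,-1.7,30,-1],[0,0,0,0,0,30,-1],[0,0,0,0,0,30,-1],[0,0,0,0,0,20,-1],[0,0,0,0,0,0,-1]]'; python3 - <<'E'
from h import *
T=pose(); p=eyes.get_image("wrist"); 
bar(p,T)
to(.5475,-.054,.286,2.438); print(ctrl.get_obs()["q"].round(3))
cv2.imwrite("pics/w5c.png",p["image"][:,:,::-1])
E
```

```text
t: 4.67
tool_pos: [0.5489, -0.0543, 0.3481]
tool_rot: [1.074, 2.94, 0.003]
contact_force: [-1.2, 0.3, -0.4]
opening: 0.0858
bar conf 0.95 n 4707 centre [ 0.5454 -0.0523] yaw 2.441 rect ((547.279541015625, -53.637237548828125), (18.79155731201172, 78.57567596435547), 50.56866455078125)
shift mm [ 3.3 -1.8 66.3] yaw 2.441 tilt [ 0.0176 -0.0034 -0.9998] turn z 0.003
[-2.340e-01 -8.600e-02  1.839e+00  1.000e-03  1.371e+00 -1.104e+00]
```

View pics/w5c.png

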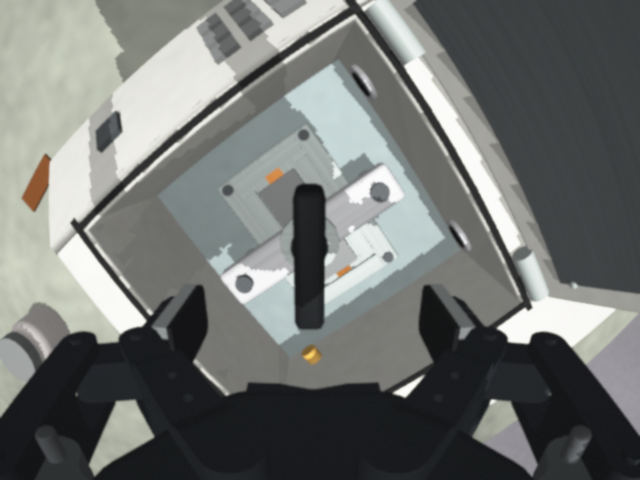

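```bash
python3 -m crank '[[0.009,0.016,0,1,-1,25,-1],[0,0.002,0,0,0,20,-1],[0,0.002,0,0,0,10,-1],[0,0,0,0,0,0,-1]]'; python3 - <<'E'
from h import *
to(.5475,-.054,.286,2.438)
E
```

```text
t: 5.1
tool_pos: [0.553, -0.0556, 0.3071]
tool_rot: [1.073, 2.939, 0.005]
contact_force: [-0.1, -0.4, -1.0]
opening: 0.0853
shift mm [ 5.5 -2.5 21.1] yaw 2.441 tilt [ 0.0132 -0.0013 -0.9999] turn z 0.003
```

```bash
python3 -m crank '[[0.008,0.011,0,5.5,-2.5,5,-1],[0.003,0.006,0,0,0,10,-1],[0,0,0,0,0,0,-1],[0,0,0,0,0,0,-1]]'; python3 - <<'E'
from h import *
to(.5475,-.054,.286,2.438)
E
```

```text
t: 5.43
tool_pos: [0.5487, -0.0543, 0.2972]
tool_rot: [1.077, 2.951, -0.001]
contact_force: [-0.5, 0.1, 1.3]
opening: 0.0852
shift mm [ 1.1 -0.6 11.2] yaw 2.442 tilt [ 1.e-04 -7.e-04 -1.e+00] turn z 0.004
```

```bash
python3 -m crank '[[0.0,0.001,0,2,-1,7,-1],[0.0,0.003,0,1,0,5,-1],[0,0,0,0,0,0,-1],[0,0,0,0,0,0,-1]]'; python3 - <<'E'
from h import *
to(.5475,-.054,.286,2.438)
T=pose(); p=eyes.get_image("wrist"); 
cv2.imwrite("pics/w6.png",p["image"][:,:,::-1]); print(ctrl.get_obs()["wrist_torque"])
E
```

```text
t: 5.77
tool_pos: [0.546, -0.0531, 0.2857]
tool_rot: [-1.077, -2.95, -0.002]
contact_force: [0.2, -0.6, -0.5]
opening: 0.085
shift mm [-1.8  0.3 -0.3] yaw 2.442 tilt [-6.0e-04  1.5e-03 -1.0e+00] turn z 0.004
[0.00697439 0.04424264 0.04893809]
```

View pics/w6.png

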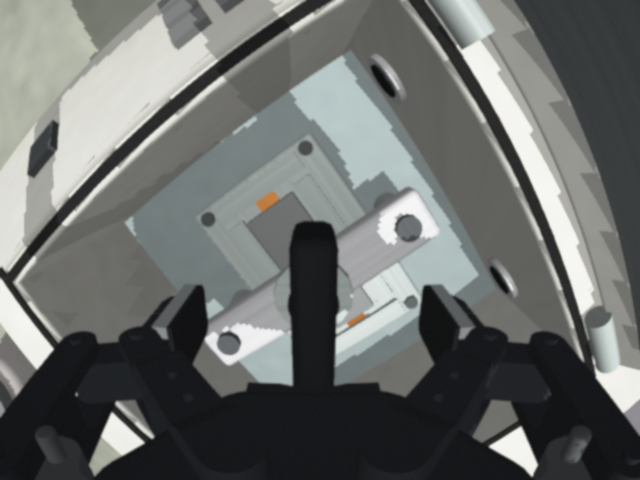

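```bash
python3 -m crank '[[0,0,0,-1.8,0,0,0],[0,0,0,0,0,0,0.5],[0,0,0,0,0,0,1],[0,0,0,0,0,0,1],[0,0,0,0,0,0,1],[0,0,0,0,0,0,1]]' 60; python3 - <<'E'
from h import *
o=ctrl.get_obs();to(.5475,-.054,.286,2.438); print(o["wrist_torque"],o["q"].round(4), o["contact_force"])
T=pose(); p=eyes.get_image("wrist"); 
cv2.imwrite("pics/w7.png",p["image"][:,:,::-1]); 
E
```

```text
t: 6.32
tool_pos: [0.5478, -0.0545, 0.2863]
tool_rot: [-1.077, -2.951, -0.002]
contact_force: [-1.3, 0.3, 1.7]
opening: 0.0155
shift mm [0.6 0.2 0.3] yaw 2.442 tilt [ 1.0e-04  1.3e-03 -1.0e+00] turn z 0.004
[0.07273781 0.34762047 0.00210601] [-2.3460e-01 -2.0500e-02  1.8918e+00  1.3000e-03  1.2705e+00 -1.1057e+00] [-1.29345509  0.31887977  1.74475128]
```

View pics/w7.png

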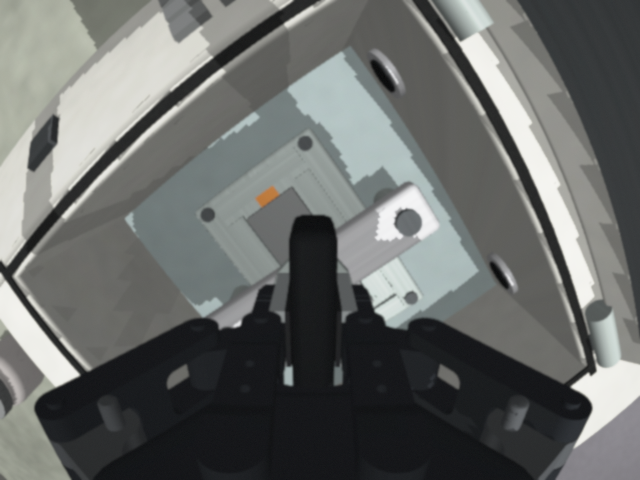

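```bash
cat > s.py <<'E'
from h import *
o=ctrl.get_obs(); T=pose(o); y=np.arctan2(T[1,0],T[0,0]); print("yaw",round(y,4),"turned",round((2.442-y)%(2*np.pi),4),"q6",o["q"][5].round(3),"Tz",o["wrist_torque"].round(3),"F",o["contact_force"].round(1),"eff6",o["effort"][5].round(3))
to(.5475,-.0543,.2863-.00127*((2.442-y)%(2*np.pi)))
E
python3 -m crank '[[0,0,0.05,0,0,0.1,1],[0,0,0.05,0,0,0.1,1],[0,0,0.05,0,0,0.1,1],[0,0,0.05,0,0,0.1,1]]'; python3 s.py;python3 -m crank '[[0,0,0.05,0,0,0.1,1],[0,0,0.05,0,0,0.1,1],[0,0,0.05,0,0,0.1,1],[0,0,0.05,0,0,0.1,1]]'; python3 s.py
```

```text
t: 6.7
tool_pos: [0.548, -0.0542, 0.2863]
tool_rot: [1.377, 2.823, 0.004]
contact_force: [0.6, 0.9, 0.4]
opening: 0.0153
yaw 2.2338 turned 0.2082 q6 -0.898 Tz [ 0.013 -0.001 -0.005] F [0.6 0.9 0.4] eff6 -0.454
shift mm [ 0.2 -0.4  0.3] yaw 2.234 tilt [ 0.0012  0.0019 -1.    ] turn z None
t: 7.03
tool_pos: [0.5482, -0.0539, 0.2862]
tool_rot: [1.664, 2.663, 0.005]
contact_force: [0.5, 0.6, -0.2]
opening: 0.0152
yaw 2.0246 turned 0.4174 q6 -0.688 Tz [-0.035 -0.08   0.058] F [ 0.5  0.6 -0.2] eff6 -0.433
shift mm [-0.  -0.8  0.4] yaw 2.025 tilt [ 0.0026  0.0021 -1.    ] turn z None
```

```bash
python3 -m crank '[[0,0,0.05,0,-0.3,0.1,1],[0,0,0.05,0,-0.2,0.1,1],[0,0,0.05,0,0,0.1,1]]' >/dev/null; python3 s.py;python3 -m crank '[[0,0,0.05,0,0,0.1,1],[0,0,0.05,0,0,0.1,1]]'>/dev/null; python3 s.py; python3 -m crank '[[0,0,0.05,0,0,0.1,1]]'>/dev/null; python3 s.py;  python3 -m crank '[[0,0,0.05,0,0,0.1,1]]'>/dev/null; python3 s.py; 
```

```text
yaw 1.8678 turned 0.5742 q6 -0.532 Tz [-0.072  0.08   0.11 ] F [ 0.5  0.8 -0.6] eff6 -0.435
shift mm [-0.2 -0.8  0.4] yaw 1.868 tilt [ 0.0053  0.0025 -1.    ] turn z None
yaw 1.7633 turned 0.6787 q6 -0.427 Tz [-0.048  0.038  0.073] F [0.6 0.4 0.6] eff6 -0.433
shift mm [-0.4 -0.9  0.4] yaw 1.763 tilt [ 0.0059  0.0023 -1.    ] turn z None
yaw 1.7111 turned 0.7309 q6 -0.375 Tz [ 0.012 -0.015  0.048] F [ 1.  -0.1 -0.3] eff6 -0.433
shift mm [-0.5 -1.   0.4] yaw 1.711 tilt [ 0.0063  0.0022 -1.    ] turn z None
yaw 1.6588 turned 0.7832 q6 -0.322 Tz [-0.003  0.031  0.074] F [ 0.6  0.  -1. ] eff6 -0.432
shift mm [-0.5 -1.   0.4] yaw 1.659 tilt [ 0.0067  0.0021 -1.    ] turn z None
```

```bash
python3 -m crank '[[0,0,0.05,-0.2,-0.5,0.1,1]]' >/dev/null; python3 s.py;python3 -m crank '[[0,0,0.05,0,-0.3,0.1,1]]'>/dev/null; python3 s.py; python3 -m crank '[[0,0,0.05,0,0,0.1,1]]'>/dev/null; python3 s.py;  python3 -m crank '[[0,0,0.05,0,0,0.1,1]]'>/dev/null; python3 s.py; python3 -m crank '[[0,0,0.05,0,0,0.1,1]]'>/dev/null; python3 s.py
```

```text
yaw 1.6064 turned 0.8356 q6 -0.271 Tz [ 0.181 -0.439  0.075] F [ 3.3  1.  -0.9] eff6 -0.412
shift mm [-0.5 -0.8  0.4] yaw 1.606 tilt [ 0.0084  0.0025 -1.    ] turn z None
yaw 1.5541 turned 0.8879 q6 -0.219 Tz [-0.09  -0.173  0.132] F [ 2.7 -0.8 -1.6] eff6 -0.428
shift mm [-0.6 -0.7  0.4] yaw 1.554 tilt [ 0.0099  0.0025 -0.9999] turn z None
yaw 1.5019 turned 0.9401 q6 -0.166 Tz [-0.047  0.109  0.07 ] F [ 0.3 -0.1  0.2] eff6 -0.434
shift mm [-0.6 -0.8  0.4] yaw 1.502 tilt [ 0.0104  0.0023 -0.9999] turn z None
yaw 1.4497 turned 0.9923 q6 -0.114 Tz [-0.062  0.034  0.045] F [ 1.   0.2 -0.9] eff6 -0.433
shift mm [-0.7 -0.9  0.4] yaw 1.45 tilt [ 0.0107  0.0021 -0.9999] turn z None
yaw 1.3975 turned 1.0445 q6 -0.061 Tz [-0.019  0.01   0.049] F [ 1.1 -0.2  0.2] eff6 -0.432
shift mm [-0.8 -0.9  0.4] yaw 1.397 tilt [ 0.011   0.0019 -0.9999] turn z None
```

```bash
python3 -m crank '[[0.003,-0.001,0.05,0,0,0.1,1]]' >/dev/null; python3 s.py;python3 -m crank '[[0.003,-0.001,0.05,0,0,0.1,1]]'>/dev/null; python3 s.py; python3 -m crank '[[0.002,0,0.05,0,0,0.1,1]]'>/dev/null; python3 s.py;  python3 -m crank '[[0,0,0.05,0,0,0.1,1]]'>/dev/null; python3 s.py; python3 -m crank '[[0,0,0.05,0,0,0.1,1]]'>/dev/null; python3 s.py
```

```text
yaw 1.3451 turned 1.0969 q6 -0.009 Tz [ 0.05  -0.497  0.133] F [ 4.7  0.1 -2.4] eff6 -0.431
shift mm [-0.9 -1.1  0.4] yaw 1.345 tilt [ 0.0096  0.0014 -1.    ] turn z None
yaw 1.2928 turned 1.1492 q6 0.044 Tz [ 0.002 -0.387  0.128] F [ 3.1 -0.6 -2.1] eff6 -0.428
shift mm [-1.1 -1.4  0.4] yaw 1.293 tilt [ 0.0084  0.0011 -1.    ] turn z None
yaw 1.2405 turned 1.2015 q6 0.097 Tz [-0.176 -0.108  0.09 ] F [ 1.  -0.5  0.2] eff6 -0.424
shift mm [-1.2 -1.6  0.4] yaw 1.24 tilt [ 0.0079  0.0012 -1.    ] turn z None
yaw 1.1883 turned 1.2537 q6 0.149 Tz [-0.005  0.095  0.085] F [ 0.  -0.2 -0.5] eff6 -0.435
shift mm [-1.3 -1.6  0.4] yaw 1.188 tilt [ 0.0081  0.001  -1.    ] turn z None
yaw 1.136 turned 1.306 q6 0.201 Tz [-0.     0.044  0.116] F [ 0.8 -0.3  0.3] eff6 -0.434
shift mm [-1.4 -1.6  0.3] yaw 1.136 tilt [ 8.3e-03  8.0e-04 -1.0e+00] turn z None
```

```bash
for i in 1 ; do python3 -m crank '[[0,0,0.05,-0.2,-0.2,0.1,1]]' >/dev/null; python3 s.py; done;python3 -m crank '[[0,0,0.05,-0.1,-0.1,0.1,1]]'>/dev/null; python3 s.py; python3 -m crank '[[0,0,0.05,0,0,0.1,1]]'>/dev/null; python3 s.py;  python3 -m crank '[[0,0,0.05,0,0,0.1,1]]'>/dev/null; python3 s.py
```

```text
yaw 1.0836 turned 1.3584 q6 0.253 Tz [ 0.076 -0.179  0.072] F [ 2.3  0.5 -1.7] eff6 -0.424
shift mm [-1.4 -1.5  0.4] yaw 1.084 tilt [ 9.3e-03  7.0e-04 -1.0e+00] turn z None
yaw 1.0314 turned 1.4106 q6 0.306 Tz [-0.062 -0.045  0.139] F [ 1.2 -0.8 -0.6] eff6 -0.43
shift mm [-1.5 -1.5  0.4] yaw 1.031 tilt [ 1.010e-02  6.000e-04 -9.999e-01] turn z None
yaw 0.979 turned 1.463 q6 0.358 Tz [-0.063  0.098  0.02 ] F [ 0.4 -0.8  0.6] eff6 -0.434
shift mm [-1.6 -1.5  0.4] yaw 0.979 tilt [ 1.040e-02  3.000e-04 -9.999e-01] turn z None
yaw 0.9268 turned 1.5152 q6 0.41 Tz [-0.068  0.092  0.134] F [ 1.6  0.  -0.1] eff6 -0.433
shift mm [-1.7 -1.5  0.3] yaw 0.927 tilt [ 1.060e-02  1.000e-04 -9.999e-01] turn z None
```

```bash
python3 -m crank '[[0,0,0.05,0,0,0.1,1]]' >/dev/null; python3 s.py|head -1;python3 -m crank '[[0,0,0.05,0,0,0.1,1]]'>/dev/null; python3 s.py|head -1; python3 -m crank '[[0,0,0.05,0,0,0.1,1]]'>/dev/null; python3 s.py|head -1;  python3 -m crank '[[0,0,0.05,0,0,0.1,1]]'>/dev/null; python3 s.py
```

```text
yaw 0.8745 turned 1.5675 q6 0.463 Tz [-0.062  0.05   0.058] F [-0.4 -0.5  0.2] eff6 -0.432
yaw 0.8222 turned 1.6198 q6 0.515 Tz [-0.053  0.079  0.071] F [ 0.8 -0.6 -0.4] eff6 -0.432
yaw 0.7699 turned 1.6721 q6 0.567 Tz [-0.021  0.074  0.1  ] F [-0.6 -0.6  0.5] eff6 -0.432
yaw 0.7176 turned 1.7244 q6 0.62 Tz [-0.055  0.052  0.129] F [ 1.3 -0.8 -0.2] eff6 -0.433
shift mm [-2.  -1.4  0.4] yaw 0.718 tilt [ 0.0116 -0.0011 -0.9999] turn z None
```

```bash
python3 -m crank '[[0,0,0.05,0,0,0.1,1]]' >/dev/null; python3 s.py|head -1;python3 -m crank '[[0,0,0.05,0,0,0.1,1]]'>/dev/null; python3 s.py|head -1; python3 -m crank '[[0,0,0.05,0,0,0.1,1]]'>/dev/null; python3 s.py|head -1;  python3 -m crank '[[0,0,0.05,0,0,0.1,1]]'>/dev/null; python3 s.py; python3 - <<'E'
from h import *
p=eyes.get_image("wrist"); cv2.imwrite("pics/w8.png",p["image"][:,:,::-1])
E
```

```text
yaw 0.6653 turned 1.7767 q6 0.672 Tz [-0.036  0.065  0.121] F [ 0.6 -1.4  0.6] eff6 -0.426
yaw 0.6132 turned 1.8288 q6 0.724 Tz [-0.033  0.048  0.242] F [-0.5 -0.3  0.5] eff6 -0.276
yaw 0.5616 turned 1.8804 q6 0.776 Tz [-0.052  0.104  0.309] F [ 1.1 -0.5  0. ] eff6 -0.188
yaw 0.5101 turned 1.9319 q6 0.828 Tz [-0.01   0.081  0.311] F [ 0.7 -0.9  1. ] eff6 -0.189
shift mm [-2.4 -1.3  0.5] yaw 0.51 tilt [ 0.0122 -0.0028 -0.9999] turn z None
```

View pics/w8.png

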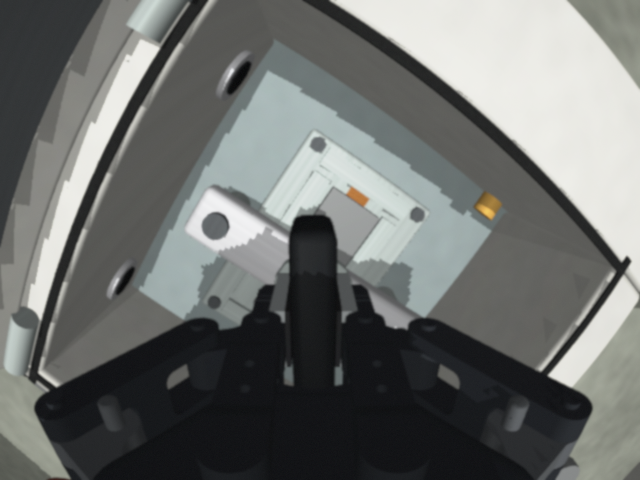

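```bash
python3 -m crank '[[0,0,0.05,0,0,0.1,1],[0,0,0.05,0,0,0.1,1]]' >/dev/null; python3 s.py|head -1;python3 -m crank '[[0,0,0.05,0,0,0.1,1],[0,0,0.05,0,0,0.1,1]]'>/dev/null; python3 s.py|head -1; python3 -m crank '[[0,0,0.05,0,0,0.1,1],[0,0,0.05,0,0,0.1,1]]'>/dev/null; python3 s.py;  python3 - <<'E'
from h import *
p=eyes.get_image("wrist"); cv2.imwrite("pics/w9.png",p["image"][:,:,::-1])
E
```

```text
yaw 0.4087 turned 2.0333 q6 0.929 Tz [-0.033  0.114  0.342] F [ 0.4 -1.2  0.2] eff6 -0.155
yaw 0.3078 turned 2.1342 q6 1.031 Tz [-0.037  0.109  0.291] F [-0.2  0.   0.3] eff6 -0.153
yaw 0.207 turned 2.235 q6 1.132 Tz [-0.014  0.074  0.361] F [ 0.2 -0.9  0.2] eff6 -0.137
shift mm [-2.9 -0.9  1. ] yaw 0.207 tilt [ 0.0124 -0.0055 -0.9999] turn z None
```

View pics/w9.png

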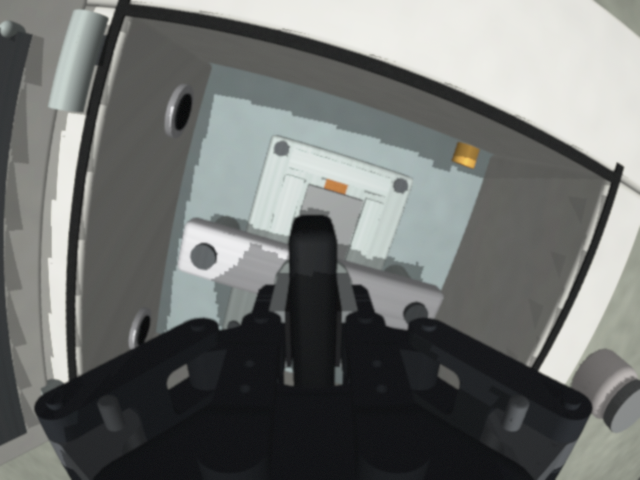

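```bash
python3 -m crank '[[0,0,0.05,0,0,0.1,1],[0,0,0.05,0,0,0.1,1],[0,0,0.05,0,0,0.1,1]]' >/dev/null; python3 s.py|head -1;python3 -m crank '[[0,0,0.05,0,0,0.1,1],[0,0,0.05,0,0,0.1,1],[0,0,0.05,0,0,0.1,1]]'>/dev/null; python3 s.py
```

```text
yaw 0.0577 turned 2.3843 q6 1.281 Tz [-0.017  0.125  0.379] F [ 0.5 -1.1  0. ] eff6 -0.114
yaw -0.0912 turned 2.5332 q6 1.431 Tz [-0.004  0.152  0.427] F [ 0.4 -0.4  0.4] eff6 -0.084
shift mm [-3.1 -0.4  1.4] yaw -0.091 tilt [ 0.0119 -0.0079 -0.9999] turn z None
```

```bash
python3 -m crank '[[0,0,0.05,0,0,0.1,1],[0,0,0.05,0,0,0.1,1]]' >/dev/null; python3 s.py; python3 -m crank '[[0,0,-0.05,0,0,0,1],[0,0,-0.05,0,0,0,1]]' >/dev/null; python3 s.py
```

```text
yaw -0.1903 turned 2.6323 q6 1.53 Tz [0.054 0.166 0.387] F [ 0.4 -1.6  0.3] eff6 -0.069
shift mm [-3.2 -0.2  1.5] yaw -0.19 tilt [ 0.0116 -0.0087 -0.9999] turn z None
yaw -0.0842 turned 2.5262 q6 1.424 Tz [0.145 0.029 0.142] F [1.2 0.6 0.4] eff6 0.686
shift mm [-3.2 -0.4  1.5] yaw -0.084 tilt [ 0.0116 -0.008  -0.9999] turn z None
```

```bash
python3 -m crank '[[0,0,0,0,0,0,0.3],[0,0,0,0,0,0,-0.3],[0,0,0,0,0,0,-1],[0,0,0,0,0,0,-1],[0,0,0,0,0,0,-1],[0,0,0,0,0,0,-1]]' 60; python3 s.py; python3 - <<'E'
from h import *
p=eyes.get_image("wrist"); cv2.imwrite("pics/w10.png",p["image"][:,:,::-1])
E
```

```text
t: 11.38
tool_pos: [0.5505, -0.0549, 0.2844]
tool_rot: [3.132, -0.13, 0.019]
contact_force: [0.5, 0.7, 0.2]
opening: 0.0845
yaw -0.0831 turned 2.5251 q6 1.422 Tz [0.003 0.034 0.011] F [0.5 0.7 0.2] eff6 -0.001
shift mm [-3.1 -0.3  1.3] yaw -0.083 tilt [ 0.0116 -0.0075 -0.9999] turn z None
```

View pics/w10.png

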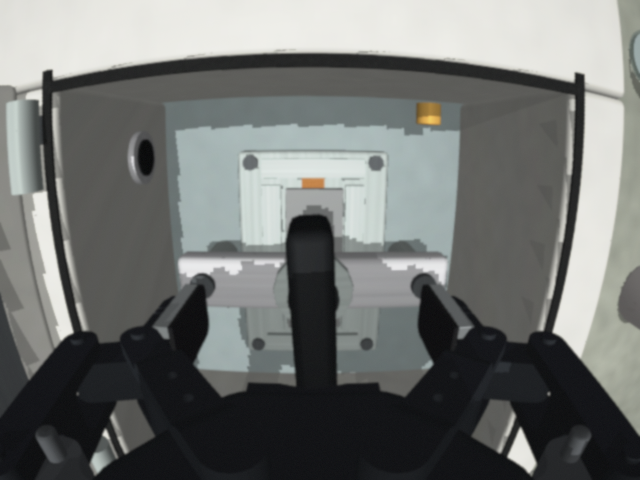

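```bash
python3 -m crank '[[0.006,-0.012,0,0,0,-15,-1],[0,0,0,0,0,-25,-1],[0,0,0,0,0,-40,-1],[0,0,0,0,0,-40,-1],[0,0,0,0,0,-40,-1],[0,0,0,0,0,-40,-1],[0,0,0,0,0,-40,-1],[0,0,0,0,0,-40,-1]]'; python3 -m crank '[[0,0,0,0,0,-40,0],[0,0,0,0,0,0,1],[0,0,0,0,0,0,1]]'; python3 - <<'E'
from h import *
T=pose(); p=eyes.get_image("wrist"); cv2.imwrite("pics/w11.png",p["image"][:,:,::-1]); bar(p,T)
for p in [p,eyes.get_image("scene"),eyes.get_image("top")]:
  for q in ["lid_hinge","lid_edge","coupon"]:
    print(q,[(np.round(d["centre"],3),round(d["confidence"],2)) for d in spotter.mark_of(q,p)][:3])
cv2.imwrite("pics/top2.png",p["image"][:,:,::-1])
to(.572,.21,.58)
E
```

```text
t: 12.1
tool_pos: [0.5502, -0.0547, 0.5604]
tool_rot: [-3.133, 0.132, 0.044]
contact_force: [1.2, -1.1, 0.5]
opening: 0.0856
t: 12.35
tool_pos: [0.5497, -0.0546, 0.6153]
tool_rot: [-3.137, 0.132, 0.014]
contact_force: [-0.4, -0.3, -1.5]
opening: 0.0516
bar conf 0.95 n 833 centre [ 0.5502 -0.0557] yaw 3.11 rect ((550.026123046875, -55.5084228515625), (20.33031463623047, 76.57426452636719), 85.17926788330078)
lid_hinge [(array([0.561, 0.048, 0.146]), 0.83)]
lid_edge [(array([0.563, 0.127, 0.328]), 0.91), (array([0.61 , 0.481, 0.   ]), 0.58)]
coupon [(array([ 0.524, -0.277, -0.002]), 0.9), (array([ 0.55 , -0.061,  0.058]), 0.85), (array([ 0.801, -0.074,  0.002]), 0.75)]
lid_hinge [(array([0.554, 0.048, 0.152]), 0.59)]
lid_edge [(array([0.562, 0.127, 0.333]), 0.91)]
coupon [(array([ 0.655, -0.257,  0.   ]), 0.7), (array([ 0.519, -0.278,  0.   ]), 0.63), (array([ 0.799, -0.072, -0.   ]), 0.57)]
lid_hinge [(array([0.558, 0.042, 0.148]), 0.79)]
lid_edge [(array([0.57 , 0.124, 0.329]), 0.95)]
coupon [(array([ 0.345, -0.251, -0.001]), 0.66), (array([ 0.522, -0.28 ,  0.   ]), 0.47), (array([ 0.657, -0.258, -0.001]), 0.47)]
shift mm [ 2.000e-01 -2.655e+02  3.330e+01] yaw -0.084 tilt [-0.0128  0.0028 -0.9999] turn z None
```

View pics/w11.png

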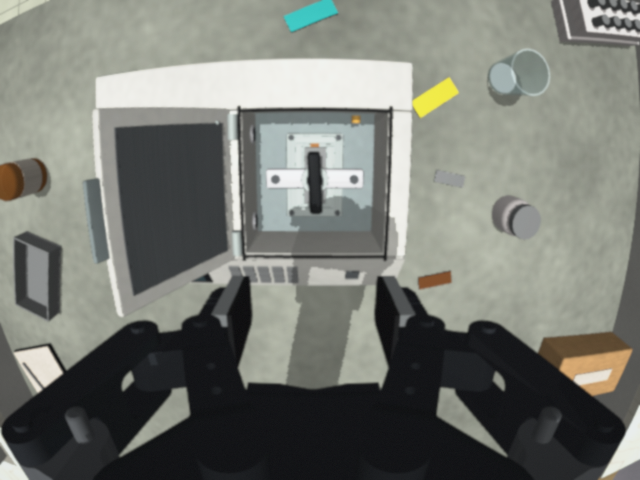

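View pics/top2.png

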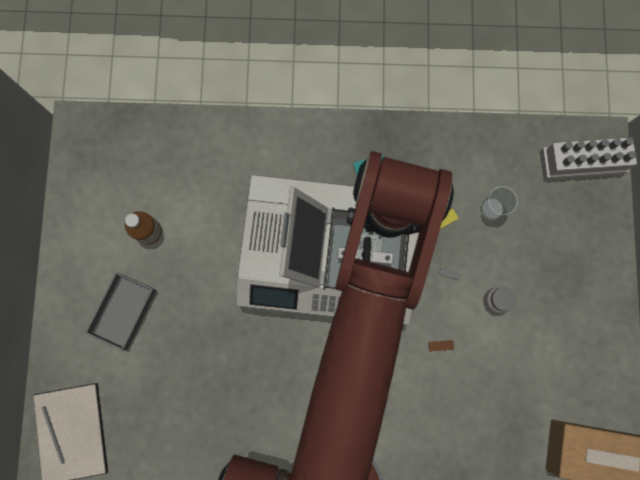

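```bash
python3 -m crank '[[0,0.006,0,0,-38,0,1],[0,0.006,0,0,-38,0,1],[0,0,0,0,-38,0,1],[0,0,0,0,-38,0,1],[0,0,0,0,-38,0,1],[0,0,0,0,-38,0,1],[0,0,0,0,-38,0,1],[0,0,0,0,-10,0,1]]'; python3 - <<'E'
from h import *
T=pose(); p=eyes.get_image("scene"); cv2.imwrite("pics/s2.png",p["image"][:,:,::-1]);
to(.573,.21,.495)
E
```

```text
t: 13.67
tool_pos: [0.5755, 0.2277, 0.6118]
tool_rot: [-3.137, 0.15, -0.0]
contact_force: [0.8, 0.1, 0.0]
opening: 0.0001
shift mm [ -0.8  17.8 116.7] yaw -0.095 tilt [-2.e-04  5.e-04 -1.e+00] turn z None
```

View pics/s2.png

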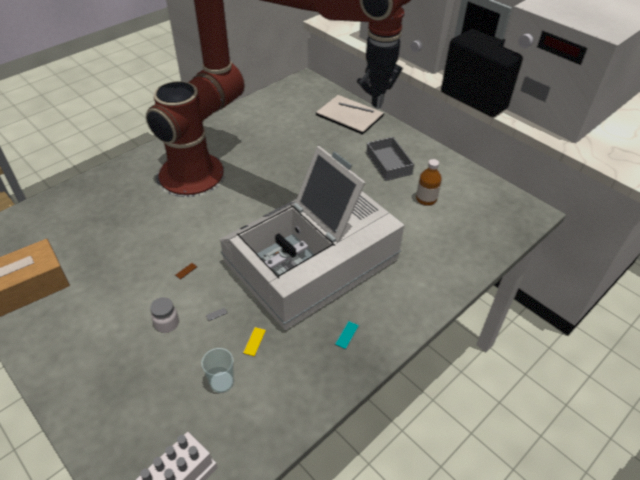

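```bash
python3 -m crank '[[0,0,0,0,0,35,1],[0,0,0,0,0,35,1],[0,0,0,0,0,35,1],[0,0,0,0,0,14,1],[0,0,0,0,0,0,1],[0,0,0,0,0,0,1]]'; python3 - <<'E'
from h import *
T=pose(); p=eyes.get_image("wrist"); cv2.imwrite("pics/w12.png",p["image"][:,:,::-1]);
for q in ["lid_hinge","lid_edge"]:
    print(q,[(np.round(d["centre"],3),round(d["confidence"],2)) for d in spotter.mark_of(q,p)][:3])
to(.573,.16,.488)
E
```

```text
t: 14.22
tool_pos: [0.5759, 0.226, 0.4912]
tool_rot: [3.137, -0.148, 0.009]
contact_force: [-0.2, -0.2, 0.9]
opening: -0.0002
lid_hinge [(array([0.56 , 0.046, 0.146]), 0.82)]
lid_edge [(array([0.564, 0.128, 0.328]), 0.9)]
shift mm [ 3.1 66.4  5.8] yaw -0.094 tilt [ 9.9e-03  1.0e-04 -1.0e+00] turn z None
```

View pics/w12.png

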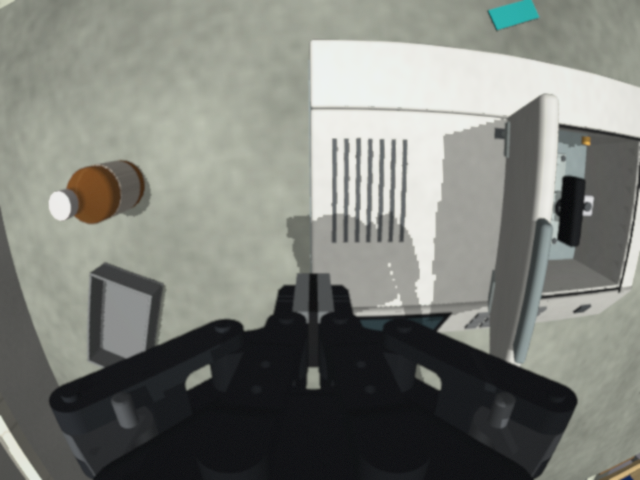

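```bash
python3 -m crank '[[0,-0.01,0,0,25,2,1],[0,0,0,0,25,0,1],[0,0,0,0,15,0,1],[0,0,0,0,12,0,1],[0,0,0,0,12,0,1]]'; python3 -m crank '[[0,0,0,0,15,0,1],[0,0,0,0,15,0,1],[0,0,0,0,15,0,1]]';  python3 - <<'E'
from h import *
T=pose(); p=eyes.get_image("wrist"); cv2.imwrite("pics/w13.png",p["image"][:,:,::-1]);
for q in ["lid_hinge","lid_edge"]:
    print(q,[(np.round(d["centre"],3),round(d["confidence"],2)) for d in spotter.mark_of(q,p)][:3])
to(.555,-.02,.488); print(ctrl.get_obs()["contact_force"])
E
```

```text
t: 14.78
tool_pos: [0.5683, 0.1359, 0.5026]
tool_rot: [-3.133, 0.141, -0.025]
contact_force: [0.7, -0.3, -0.3]
opening: -0.0001
t: 15.03
tool_pos: [0.5628, 0.0927, 0.5164]
tool_rot: [-3.114, 0.13, -0.046]
contact_force: [-2.4, 3.6, 5.5]
opening: -0.0
lid_hinge [(array([0.559, 0.047, 0.148]), 0.61)]
lid_edge []
shift mm [  0.7 112.9  25.8] yaw -0.086 tilt [ 0.0319  0.0211 -0.9993] turn z None
[-2.33744579  4.76574416  7.69727561]
```

View pics/w13.png

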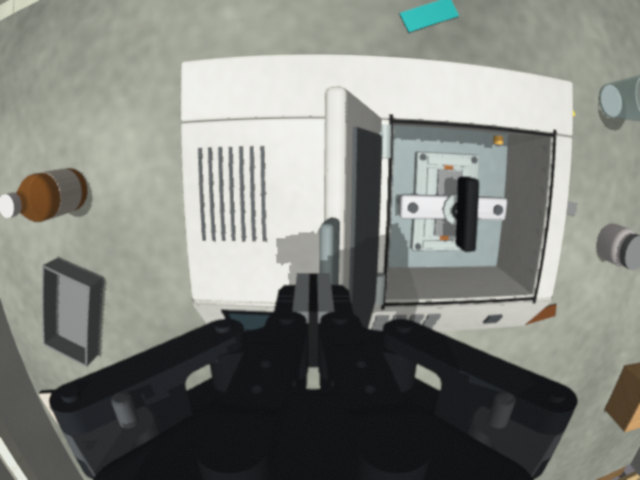

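```bash
python3 -m crank '[[0,0,0,0,-30,0,1],[-0.024,-0.030,0,0,-20,10,1],[0,0,0,0,0,20,1],[0,0,0,0,0,10,1],[0,0,0,0,0,0,1],[0,0,0,0,0,0,1]]';  python3 - <<'E'
from h import *
T=pose(); p=eyes.get_image("wrist"); cv2.imwrite("pics/w14.png",p["image"][:,:,::-1]);
for q in ["lid_hinge","lid_edge"]:
    print(q,[(np.round(d["centre"],3),round(d["confidence"],2)) for d in spotter.mark_of(q,p)][:3])
to(.566,.13,.475); print(ctrl.get_obs()["contact_force"])
E
```

```text
t: 15.68
tool_pos: [0.5684, 0.1424, 0.4883]
tool_rot: [-3.135, 0.137, -0.027]
contact_force: [0.8, 1.2, 0.4]
opening: 0.0001
lid_hinge [(array([0.559, 0.046, 0.146]), 0.82)]
lid_edge [(array([0.566, 0.128, 0.33 ]), 0.76), (array([ 0.46 , -0.389, -0.   ]), 0.52)]
shift mm [-1.6 12.5 13.4] yaw -0.088 tilt [ 0.0176  0.0036 -0.9998] turn z None
[-0.53860597  1.91536756 -0.59112896]
```

View pics/w14.png

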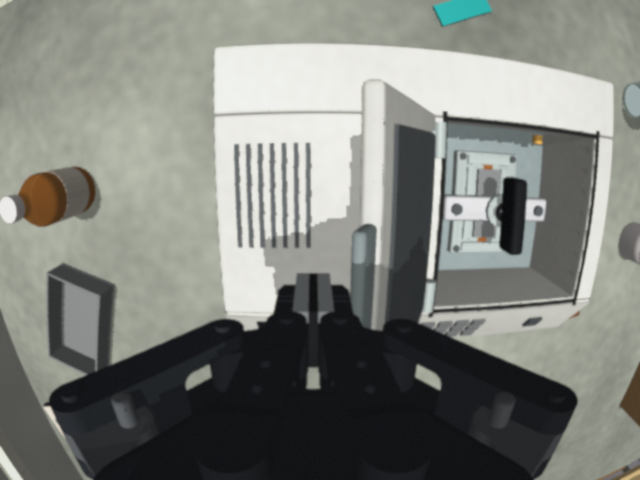

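```bash
python3 -m crank '[[0,-0.015,0,0,-6,12,1],[0,0,0,0,0,10,1],[0,0,0,0,0,3,1],[0,0,0,0,0,0,1]]'; python3 s.py; python3 -m crank '[[0,0,0,0,15,2,1],[0,0,0,0,15,2,1]]'; python3 s.py; python3 -m crank '[[0,0,0,0,18,2,1],[0,0,0,0,18,2,1]]'; python3 s.py
```

```text
t: 16.17
tool_pos: [0.5695, 0.1476, 0.4627]
tool_rot: [-3.134, 0.141, -0.005]
contact_force: [0.2, -1.0, -0.8]
opening: 0.0004
yaw -0.0896 turned 2.5316 q6 1.787 Tz [ 0.002  0.026 -0.022] F [ 0.2 -1.  -0.8] eff6 0.003
shift mm [ -4.4 203.8 178.8] yaw -0.09 tilt [ 0.0036  0.0038 -1.    ] turn z None
t: 16.33
tool_pos: [0.5663, 0.1236, 0.4708]
tool_rot: [-3.115, 0.128, -0.02]
contact_force: [-11.3, 12.1, 23.0]
opening: -0.0003
yaw -0.0823 turned 2.5243 q6 1.735 Tz [ 1.292  1.537 -0.188] F [-11.3  12.1  23. ] eff6 0.033
shift mm [ -6.4 183.4 183.2] yaw -0.082 tilt [ 0.0141  0.0237 -0.9996] turn z None
t: 16.5
tool_pos: [0.562, 0.0915, 0.48]
tool_rot: [-3.102, 0.117, -0.037]
contact_force: [-7.3, 5.2, 12.0]
opening: -0.0003
yaw -0.0757 turned 2.5177 q6 1.671 Tz [ 0.566  1.134 -0.16 ] F [-7.3  5.2 12. ] eff6 0.165
shift mm [ -7.9 153.8 191.1] yaw -0.076 tilt [ 0.0255  0.0362 -0.999 ] turn z None
```

```bash
python3 -m crank '[[-0.01,-0.01,0,0,12,-2,1]]'; python3 s.py|head -1; python3 -m crank '[[-0.01,-0.01,0,0,12,-2,1]]';python3 s.py|head -1; python3 - <<'E'
from h import *
T=pose(); p=eyes.get_image("wrist"); cv2.imwrite("pics/w15.png",p["image"][:,:,::-1]);
print(ctrl.get_obs()["contact_force"])
E
```

```text
t: 16.58
tool_pos: [0.5606, 0.0793, 0.4848]
tool_rot: [-3.11, 0.115, -0.028]
contact_force: [1.1, 2.7, -1.0]
opening: 0.0001
yaw -0.0744 turned 2.5164 q6 1.65 Tz [ 0.218 -0.095 -0.046] F [ 1.1  2.7 -1. ] eff6 0.147
t: 16.67
tool_pos: [0.5595, 0.0669, 0.4882]
tool_rot: [-3.12, 0.115, -0.016]
contact_force: [1.2, 2.5, -1.2]
opening: 0.0001
yaw -0.0736 turned 2.5156 q6 1.628 Tz [ 0.277 -0.205  0.04 ] F [ 1.2  2.5 -1.2] eff6 0.218
[-0.01346761 -0.72487367  1.51798281]
```

View pics/w15.png

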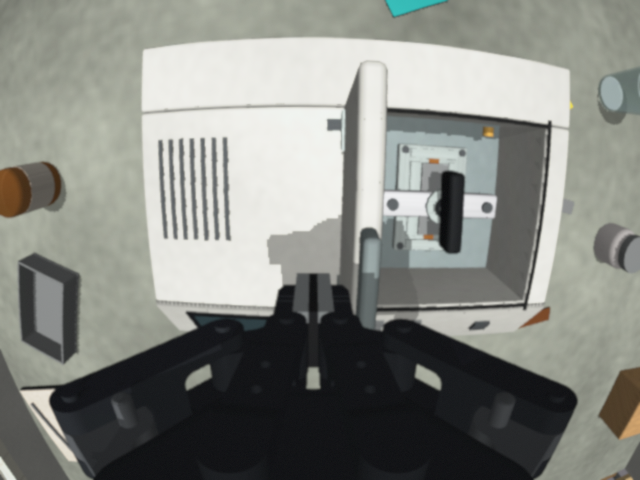

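```bash
python3 -m crank '[[-0.005,0,0,0,15,0,1],[0,0,0,0,15,0,1]]'; python3 s.py|head -1; python3 -m crank '[[0,0,0,0,15,0,1],[0,0,0,0,15,0,1]]';python3 s.py|head -1; python3 -m crank '[[0,0,0,0,15,0,1],[0,0,0,0,15,0,1]]';python3 s.py|head -1; python3 - <<'E'
from h import *
T=pose(); p=eyes.get_image("wrist"); cv2.imwrite("pics/w16.png",p["image"][:,:,::-1]);
print(ctrl.get_obs()["contact_force"])
E
```

```text
t: 16.88
tool_pos: [0.5573, 0.0354, 0.4874]
tool_rot: [-3.126, 0.115, -0.013]
contact_force: [0.2, 0.8, 0.5]
opening: 0.0
yaw -0.0739 turned 2.5159 q6 1.573 Tz [ 0.24   0.046 -0.028] F [0.2 0.8 0.5] eff6 0.271
t: 17.05
tool_pos: [0.5551, 0.0044, 0.4846]
tool_rot: [-3.125, 0.115, -0.007]
contact_force: [1.1, 1.0, 0.1]
opening: 0.0002
yaw -0.0734 turned 2.5154 q6 1.516 Tz [ 0.152 -0.019  0.035] F [1.1 1.  0.1] eff6 0.279
t: 17.22
tool_pos: [0.5529, -0.027, 0.4812]
tool_rot: [-3.125, 0.115, 0.0]
contact_force: [-0.5, -0.1, 0.8]
opening: -0.0005
yaw -0.0736 turned 2.5156 q6 1.459 Tz [ 0.047 -0.008  0.004] F [-0.5 -0.1  0.8] eff6 0.28
[-0.89224001 -1.93911241 -0.51084034]
```

View pics/w16.png

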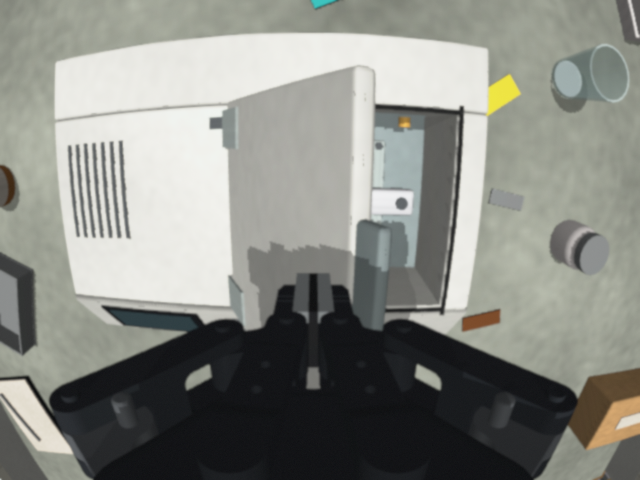

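```bash
python3 -m crank '[[0,0,0,0,0,-30,1],[0,0,0,0,0,-30,1],[0,0,0,0,0,-30,1],[0,0,0,0,0,0,1],[0,0,0,0,0,0,1],[0,0,0,0,0,0,1],[0,0,0,0,0,0,1],[0,0,0,0,0,0,1]]' >/dev/null; python3 -m crank '[[0,0,0,0,0,0,1],[0,0,0,0,0,0,1],[0,0,0,0,0,0,1],[0,0,0,0,0,0,1],[0,0,0,0,0,0,1],[0,0,0,0,0,0,1],[0,0,0,0,0,0,1],[0,0,0,0,0,0,1]]'>/dev/null; python3 -m crank '[[0,0,0,0,0,0,1],[0,0,0,0,0,0,1],[0,0,0,0,0,0,1],[0,0,0,0,0,0,1],[0,0,0,0,0,0,1],[0,0,0,0,0,0,1],[0,0,0,0,0,0,1],[0,0,0,0,0,0,1]]'; python3 -m crank '[[0,0,0,0,0,0,1],[0,0,0,0,0,0,1],[0,0,0,0,0,0,1],[0,0,0,0,0,0,1],[0,0,0,0,0,0,1],[0,0,0,0,0,0,1],[0,0,0,0,0,0,1],[0,0,0,0,0,0,1]]' ; python3 - <<'E'
from h import *
p=eyes.get_image("wrist"); cv2.imwrite("pics/w17.png",p["image"][:,:,::-1])
print([(np.round(d["centre"],3),round(d["confidence"],2)) for d in spotter.mark_of("lid_edge",p)])
p=eyes.get_image("scene"); cv2.imwrite("pics/s3.png",p["image"][:,:,::-1])
for q in ["lid_edge","lid_hinge","reagent_bottle","sample_jar","beaker","wipe_tray"]: print(q,[(np.round(d["centre"],3),round(d["confidence"],2)) for d in spotter.mark_of(q,p)][:2])
E
```

```text
t: 19.27
tool_pos: [0.5546, -0.0324, 0.5572]
tool_rot: [-3.126, 0.129, 0.045]
contact_force: [0.3, -0.0, 0.8]
opening: 0.0001
t: 19.93
tool_pos: [0.5546, -0.0324, 0.5572]
tool_rot: [-3.126, 0.129, 0.045]
contact_force: [-0.2, 0.1, 0.3]
opening: -0.0
[(array([ 0.539, -0.158,  0.158]), 0.95)]
lid_edge [(array([0.553, 0.041, 0.158]), 0.66)]
lid_hinge [(array([0.553, 0.041, 0.16 ]), 0.9), (array([ 0.552,  0.028, -0.003]), 0.34)]
reagent_bottle [(array([0.61 , 0.477, 0.002]), 0.76)]
sample_jar [(array([ 0.457, -0.386, -0.002]), 0.92), (array([0.554, 0.029, 0.   ]), 0.33)]
beaker [(array([ 0.693, -0.391, -0.003]), 0.83)]
wipe_tray [(array([ 0.412,  0.528, -0.002]), 0.55)]
```

View pics/w17.png

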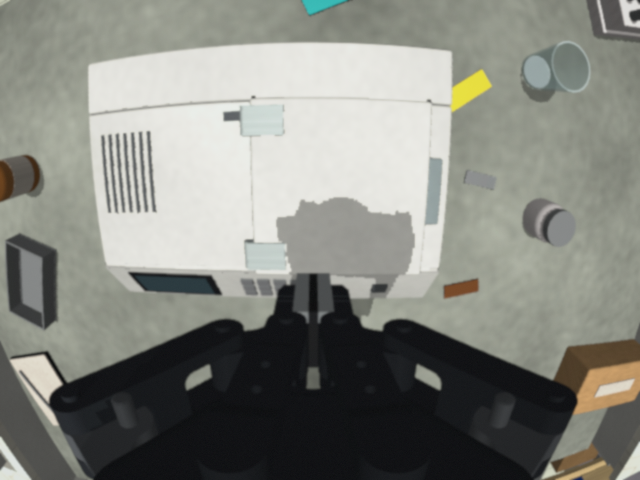

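View pics/s3.png

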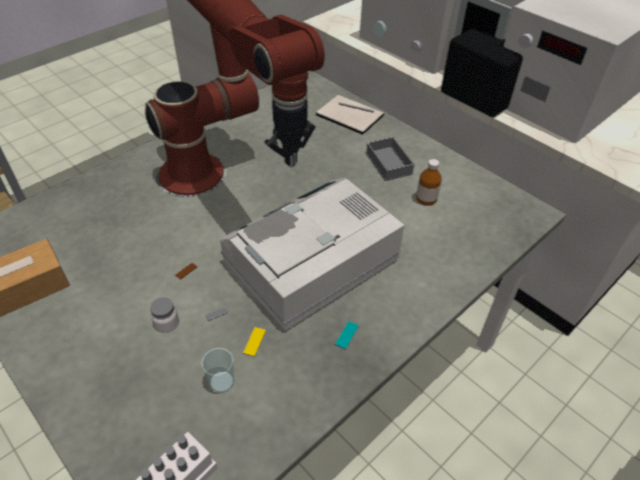

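The lid lies flat: its edge is at z 0.158, level with the hinge, with the tab at (432,190) in the wrist view. The bystanders are where they started, and the arm is clear.

```bash
python3 -c "
from station import ctrl
print(ctrl.finish_job())"
```

```text
the job is handed in; nothing more can be done
None
```

The coupon is clamped and the lid is shut. I handed the job in at about 20 s of the 70 s allowed; it reported no verdict.

**Clamp**
- I gripped the bar knob and wound it clockwise. The bite came at about 1.77 rad: wrist torque went from about 0.1 to 0.31 N m, with joint 6 effort showing a jump of about 0.25 N m.
- I carried on to 2.63 rad, where the torque was about 0.39 N m, then unwound about 0.1 rad so the springy stem was nearly relaxed, and opened the fingers.
- The wrist camera then put the bar at 2.48 rad. Allowing for the stem's give, the screw went about 0.74 rad past the bite; an eighth of a turn is 0.785. I could not measure the foot's force directly.

**Lid**
- My first push rode up to the tip of the tab, so I backed off and the lid fell open again.
- On the second push I set the fingers lower. It briefly loaded the tool with about 28 N in total, and the lid then passed its snap point and closed by itself.
- In the last wrist picture the lid lies flat, with its edge and hinge at the same height (0.158 and 0.160 m). In the scene picture the network gave a wrong position for the lid edge, on top of the hinge; I discarded it, because both pictures show the lid shut.

**Other things on the bench**
- Bottle and beaker were within about 6 mm of their starting positions, which is about the network's accuracy.
- I took no starting positions for the jar and tray, but they look unmoved in the pictures.
- The coupon is hidden under the shut lid. Before I closed it, one wrist view put it within 5 mm of where it started.
- The arm was well clear and touching nothing at hand-in.

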